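# Make up the dinner and breakfast table caddies

### The arm

A 7-joint arm with a two-finger parallel gripper is mounted at the origin on a cart in front of the work surface, level with it; the furniture and walls round the work are solid. World frame = base frame: x ahead of the robot, y to its left, z up, the work surface at z = 0. Lengths are in mm, angles in rad, forces in N, time in s.
With the tool pointing down it reaches from about 425 to 925 mm from the base axis. Payload 6.8 kg.
Tool frame: the origin (TCP) lies between the finger pads; the fingertips stand 14 mm ahead of it and the grasp point (between the pads) lies 5 mm behind it (arm.nose_length is the distance from the TCP to the fingertips, in mm); z points along the fingers, y is the line along which they close (so a half turn about z gives the same grasp; the last joint's range is limited). The gripper opens to 88 mm and grips with 3 to 60 N. Pads are 20 mm wide; open, the fingers measure 115 mm over their backs; the gripper's body (75 mm by 178 mm) begins 61 mm behind the grasp point.
Start: joints at [-1.357, 0.477, 0.022, 1.555, -0.011, 1.109, -0.083], TCP at [213.482, 640.369, 236.664] pointing down, gripper open.
Joint ranges: [-2.96, 2.96], [-0.34, 2.1], [-1.41, 1.46], [0.24, 2.44], [-1.37, 4.51], [0.17, 1.92], [-2.96, 2.96]. Speed limits (rad/s): [2.39, 2.39, 3.14, 3.14, 3.14, 3.14, 3.14].

### API

Orientations are given as a rotation vector (axis times angle).
In Python, from bench import read_state, capture, camera_model, arm, search_frame, cut_out gives the robot as it stands.
- The arm moves only by the tool servo_tool, never from a script. Its argument "deltas" is text: rows parted by semicolons, each of 7 numbers parted by spaces: the turn, a rotation vector about the world's x, y, z normalised to -1 to 1, where 1 is pi rad, then the shift along the world's x, y, z normalised to -1 to 1, where 1 is 0.2 m, then the gripper command: -1 is shut, 1 is fully open, values between are in proportion. A call has 1 to 12 rows; each row is the pose to reach, as a shift and turn from the pose commanded when the call began, turning the shorter way round; what a row does not reach only later rows make up. A row lasts 1/10 s, in which the tool goes at most 50 mm and 8.59 degrees, less where a joint would pass 70% of its speed; a pose out of reach is approached as far as the arm can. A call with a number of a shift or a turn outside -1 to 1 is refused whole. A call with a gripper value outside its range is refused whole. The fingers move at their own pace and stop on an object; "squeeze" is the grip in N (left out, the last holds). Time passes only in rows, so rows that repeat a pose let the fingers close. It gives the time, the measured TCP pose, the force, the opening and the grip force at its end, in the units of the state.
- read_state(): the state, without advancing time (a new reading comes with each control period).
- capture(name): name is "scene" or "top"; returns (picture, depth): 384x512x3 uint8, red, green, blue; 384x512 float32, mm along the optical axis (not along the pixel's ray), 0 where there is no reading.
- camera_model(name): a dict with "fov_y" (degrees; the focal length in pixels is half the picture's height over the tangent of half this angle, whatever the lens; pixels are square), "cx", "cy" (the principal point, pixels), "distortion" ([k1, k2, p1, p2, k3] as OpenCV has them; the pictures are not rectified), "eye" and "rotation" of the camera in the world. Camera axes: x right, y down, z forward; pixel columns grow to the right and rows downward; lengths in mm; the calibration is good to about 2 mm. A picture is of the moment at which its call begins. camera_model takes no time and is no camera call.
- arm.finish_job(): hands the job in; it is judged then, once.
Trained networks look in the newest picture that a camera, given by its name, has taken for a name from the list of things; names that differ only in an ending like _2 or _b are one class to them, and where a whole thing is asked for, a point or a joint stands for the part that bears it (a point fixed in the world has none). Each returns a list of dicts, best first, with "conf" (0 to 1); they miss things now and then, are a little off and sometimes report something else, mostly with a low value. They report only what shows in the picture. A call takes as long as a camera call.
- search_frame(camera, thing): "bbox" ([left, top, right, bottom] in pixels, round what is visible of it).
- cut_out(camera, thing): "region" (384x512 bool, what is visible of it) and "bbox" ([left, top, right, bottom] in pixels, round what is visible of it).
The state is a dict: "t": time; "joint_positions": joint angles; "qd": joint speeds; "joint_torque": joint torques, N m; "position": TCP position; "orientation": TCP orientation; "contact_force": force on the tool from outside, world axes, zero at the start; "moment": the same for the moment, N m; "gripper_width": finger opening in mm; "finger_force": force on a finger pad.
Only numpy, scipy, OpenCV 4.12 (cv2) and the standard library are available. Lean on these libraries where they do the work, as an engineer would, in place of code of your own. Each camera call takes 0.05 s, during which the arm holds its last target. There are 200 camera calls.

### The job

Make up two table caddies from the things standing on the front part of the worktop, each thing upright in the well made for it: the dinner caddy with three wells gets the pepper mill in its large well, the spice jar in the middle one and the amber dropper bottle in the small one; the breakfast caddy with two wells gets the tall drink-powder tin in its large well and the vitamin bottle in the small one. Set each thing down onto the bottom of its well without dropping it or knocking anything over, and leave the sauce jar and the washing-up bottle where they stand.

Things in the scene. Friction and masses are not known exactly. Their poses are not given: they have to be found in the camera images.
- mill_centre (a point): pepper mill of turned wood with a waist, a ball-shaped head and a small steel knob on top, upright; 58 mm across at the foot, about 50 mm across the head (widest about 130 mm above its underside), 160 mm tall; 0.18 kg. The point is on its axis half-way up, 80 mm above its underside; z along its axis. Its head does not turn.
- tin_centre (a point): tall slim cylindrical navy drink-powder tin with a flat lid, upright; 58 mm across, 171 mm tall, 0.24 kg. The point is on its axis half-way up, 85.5 mm above its underside; z along its axis.
- spice_centre (a point): straight glass spice jar, white label, ribbed green lid as wide as the jar, upright, in the front half of the worktop (like jars in the back row are clutter); 46 mm across, 106 mm tall, 0.11 kg. The point is on its axis half-way up, 53 mm above its underside; z along its axis.
- dropper_centre (a point): small amber glass dropper bottle with a narrow rubber bulb on top (seasoning drops), upright; body 33 mm across up to 65 mm above its underside, collar and bulb narrower, 102 mm tall over all, 0.07 kg. The point is on its axis half-way up, 51 mm above its underside; z along its axis.
- vitamins_centre (a point): plastic vitamin-tablet bottle with a blue label and a smooth white screw cap a little narrower than the body, upright; 44 mm across, 94 mm tall, 0.08 kg. The point is on its axis half-way up, 47 mm above its underside; z along its axis.
- caddy_three: dinner caddy: wooden rack with THREE round wells in a row, fast on the worktop; 94 mm wide (x), 225 mm long (y), steel handles 26 mm beyond each end. Upper board top 30 mm, lower board (things stand on it) 8 mm above the worktop. Origin: centre of underside. Well centres: large (74 mm wide) at x 0, y +65.5 mm; middle (62 mm) y -12.5 mm; small (49 mm) y -78 mm. Yaw within 0.2 rad of world axes.
- caddy_two: breakfast caddy: like rack with only TWO round wells, fast on the worktop; 94 mm wide (x), 164 mm long (y), steel handles 26 mm beyond each end. Upper board top 30 mm, lower board (things stand on it) 8 mm above the worktop. Origin: centre of underside. Well centres: large (74 mm wide) at x 0, y +35 mm; small (60 mm) at x 0, y -42 mm. Yaw within 0.2 rad of world axes.
- sauce_jar_centre (a point): bystander, to be left alone: squat wide red-brown sauce jar with a black lid, 65 mm across, 82 mm tall, loose among the things. The point is on its axis half-way up. All other oddments (those among the things up to 62 mm high) and the bottles along the back and sides are clutter, fast on the worktop.
- soap_centre (a point): bystander, to be left alone: waisted pale blue bottle of washing-up liquid, oval 39 by 47 mm, 130 mm tall, loose among the things. The point is on its axis half-way up.

How it is judged (in metres and radians):
At the end, for the whole second after the job is handed in: All five things stand in their wells as the goal says: within 12 mm of the well's centre along each caddy axis, down on the lower board (height within 5 mm), upright within 0.12 rad, released, at rest; sauce jar and washing-up bottle stand within 25 mm of where they were (x of mill_centre in the frame of caddy_three between -0.012 and 0.012 m and y of mill_centre in the frame of caddy_three between 0.0535 and 0.0775 m and z of mill_centre in the frame of caddy_three between 0.083 and 0.093 m and angle between each of mill_centre, spice_centre, dropper_centre, tin_centre, vitamins_centre's own z axis and vertical below 0.12 rad and linear speed of each of mill, spice, dropper, tin, vitamins below 0.02 m/s and x of spice_centre in the frame of caddy_three between -0.012 and 0.012 m and y of spice_centre in the frame of caddy_three between -0.0245 and -0.0005 m and z of spice_centre in the frame of caddy_three between 0.056 and 0.066 m and x of dropper_centre in the frame of caddy_three between -0.012 and 0.012 m and y of dropper_centre in the frame of caddy_three between -0.09 and -0.066 m and z of dropper_centre in the frame of caddy_three between 0.054 and 0.064 m and x of tin_centre in the frame of caddy_two between -0.012 and 0.012 m and y of tin_centre in the frame of caddy_two between 0.023 and 0.047 m and z of tin_centre in the frame of caddy_two between 0.0885 and 0.0985 m and x of vitamins_centre in the frame of caddy_two between -0.012 and 0.012 m and y of vitamins_centre in the frame of caddy_two between -0.054 and -0.03 m and z of vitamins_centre in the frame of caddy_two between 0.05 and 0.06 m and not (distance of sauce_jar_centre from where it was at the start of the episode above 0.025 m or angle between sauce_jar_centre's own z axis and vertical above 0.35 rad) and not (distance of soap_centre from where it was at the start of the episode above 0.025 m or angle between soap_centre's own z axis and vertical above 0.35 rad)); the robot touches nothing.
It fails at once if the sauce jar (a bystander) is shifted by more than 25 mm or tipped over (distance of sauce_jar_centre from where it was at the start of the episode above 0.025 m or angle between sauce_jar_centre's own z axis and vertical above 0.35 rad).
It fails at once if the washing-up bottle (a bystander) is shifted by more than 25 mm or tipped over (distance of soap_centre from where it was at the start of the episode above 0.025 m or angle between soap_centre's own z axis and vertical above 0.35 rad).
It fails at once if one of the five things is dropped or thrown (moves faster than 0.7 m/s, a fall of 25 mm, with no finger on it) ((linear speed of mill above 0.7 m/s and contact force between the fingers and mill below 0.01 N) or (linear speed of spice above 0.7 m/s and contact force between the fingers and spice below 0.01 N) or (linear speed of dropper above 0.7 m/s and contact force between the fingers and dropper below 0.01 N) or (linear speed of tin above 0.7 m/s and contact force between the fingers and tin below 0.01 N) or (linear speed of vitamins above 0.7 m/s and contact force between the fingers and vitamins below 0.01 N)).
It fails at once if one of the five things is knocked over (angle between any of mill_centre, spice_centre, dropper_centre, tin_centre, vitamins_centre's own z axis and vertical above 0.9 rad).
It also fails if it takes over 122 s, if anything falls off the work surface, if the arm or the gripper's body presses on something with over 40 N, if the wrist force passes 120 N, or if a joint passes its speed limit or range.

## Working session

There is one attempt and no reset: what is moved stays moved. The work goes in short steps, Python scripts to look and compute and a tool call to move; the robot and the scene stay as the last step left them, time stands still between calls to the robot, and variables do not carry over. Pictures are saved under pics/ and viewed, at most 14 in all, crops included, and the job is handed in when it is done.

Besides the shell and the picture viewer there is one more tool, called after "Emit:" as a command line: name --argument value ..., lists and objects as JSON in quotes. servo_tool: Moves the arm, as the interface text tells. Scaled input: -1 to 1 covers 0.2 m each way for a shift and pi rad each way for a turn. Its arguments: {"type":"object","properties":{"deltas":{"type":"string"},"squeeze":{"type":"number"}},"required":["deltas"]}

```bash
ls; mkdir -p pics
cat > h.py <<'E'
import numpy as np, cv2
from bench import *
def K(c):
    m=camera_model(c); f=192/np.tan(np.radians(m["fov_y"])/2)
    return m,np.array([[f,0,m["cx"]],[0,f,m["cy"]],[0,0,1.]]),np.array(m["distortion"],float)
def pts(c,depth,mask=None):
    m,k,d=K(c)
    ok=depth>0
    if mask is not None: ok&=mask
    v,u=np.nonzero(ok)
    n=cv2.undistortPoints(np.stack([u,v],1).astype(float)[:,None],k,d)[:,0]
    z=depth[v,u]
    P=np.c_[n*z[:,None],z]
    return P@np.array(m["rotation"]).T+np.array(m["eye"]),u,v
E
python3 - <<'E'
from h import *
for c in("scene","top"):
    im,d=capture(c); m=camera_model(c); print(c,m)
    np.savez(f"{c}0.npz",im=im,d=d)
    cv2.imwrite(f"pics/{c}0.png",im[...,::-1])
    for t in["mill_centre","tin_centre","spice_centre","dropper_centre","vitamins_centre","caddy_three","caddy_two","sauce_jar_centre","soap_centre"]:
        for r in cut_out(c,t)[:3]:
            P,u,v=pts(c,d,np.array(r["region"]))
            if len(P): print(t,round(r["conf"],2),np.round(r["bbox"]),np.round(np.median(P,0)),"z98",np.round(np.percentile(P[:,2],98)),"min",np.round(np.percentile(P,3,axis=0)),"max",np.round(np.percentile(P,97,axis=0)))
print(read_state())
E
```

```text
pics
scene {'fov_y': 44.420907339396756, 'cx': 251.05558220836235, 'cy': 190.3809604493381, 'distortion': array([-0.00176719,  0.        ,  0.        ,  0.        ,  0.        ]), 'eye': array([-166.76624951, -589.47452385,  873.83202291]), 'rotation': array([-2.09664795,  0.9398431 , -0.44399452])}Traceback (most recent call last):
  File "<stdin>", line 8, in <module>
  File "h.py", line 14, in pts
    return P@np.array(m["rotation"]).T+np.array(m["eye"]),u,v
           ~~~~~~~~~~~~~~~~~~~~~~~~~~~^~~~~~~~~~~~~~~~~~~
ValueError: operands could not be broadcast together with shapes (985,) (3,)
```

```bash
sed -i 's/np.array(m\["rotation"\]).T/cv2.Rodrigues(np.array(m["rotation"]))[0].T/' h.py
python3 - <<'E'
from h import *
for c in("scene","top"):
    im,d=capture(c); m=camera_model(c); print(c,m)
    np.savez(f"{c}0.npz",im=im,d=d)
    cv2.imwrite(f"pics/{c}0.png",cv2.resize(im[...,::-1],(800,600),interpolation=cv2.INTER_CUBIC))
    for t in["mill_centre","tin_centre","spice_centre","dropper_centre","vitamins_centre","caddy_three","caddy_two","sauce_jar_centre","soap_centre"]:
        for r in cut_out(c,t)[:3]:
            P,u,v=pts(c,d,np.array(r["region"]))
            if len(P): print(t,round(r["conf"],2),np.round(r["bbox"]),np.round(np.median(P,0)),"z98",np.round(np.percentile(P[:,2],98)),"min",np.round(np.percentile(P,3,axis=0)),"max",np.round(np.percentile(P,97,axis=0)))
print(read_state())
E
```

```text
scene {'fov_y': 44.420907339396756, 'cx': 251.05558220836235, 'cy': 190.3809604493381, 'distortion': array([-0.00176719,  0.        ,  0.        ,  0.        ,  0.        ]), 'eye': array([-166.76624951, -589.47452385,  873.83202291]), 'rotation': array([-2.09664795,  0.9398431 , -0.44399452])}
mill_centre 0.66 [336. 173. 360. 227.] [ 682. -165.   74.] z98 150.0 min [ 672. -183.    4.] max [ 708. -138.  149.]
tin_centre 0.75 [174. 140. 185. 172.] [560. 352.  48.] z98 96.0 min [550. 342.   5.] max [579. 367.  93.]
tin_centre 0.72 [185. 130. 212. 187.] [544. 239. 105.] z98 174.0 min [530. 227.   6.] max [582. 278. 173.]
spice_centre 0.61 [255. 175. 273. 217.] [571.  23.  66.] z98 109.0 min [559.  10.   3.] max [649.  57. 109.]
dropper_centre 0.53 [172. 142. 188. 170.] [561. 352.  46.] z98 95.0 min [550. 342.   3.] max [608. 438.  92.]
vitamins_centre 0.91 [357. 222. 376. 266.] [ 610. -271.   66.] z98 97.0 min [ 604. -287.    8.] max [ 639. -249.   96.]
caddy_three 0.56 [132. 172. 203. 230.] [426. 254.  28.] z98 34.0 min [369. 138.   5.] max [475. 389.  34.]
caddy_two 0.64 [259. 259. 34
[... 1757 characters left out ...]
26,  0.47697868,  0.02238602,  1.55544051, -0.01149579,
        1.10929994, -0.08310402]), 'qd': array([ 1.12895306e-03, -1.50433836e-03,  1.87186739e-05, -8.38014164e-04,
        3.34379542e-04, -9.43786799e-04,  1.95626625e-04]), 'joint_torque': array([-1.37008510e-05, -5.82721281e+01,  1.53294839e+00, -2.72928393e+01,
       -5.45282930e-02,  1.01568890e-02,  2.06475204e-05]), 'position': array([213.46807966, 640.35189901, 236.66080307]), 'orientation': array([-5.03308104e-01, -3.10099713e+00, -5.11352969e-06]), 'contact_force': array([-0.26777123, -0.20184245,  0.8162189 ]), 'moment': array([ 0.05388939,  0.04494974, -0.038211  ]), 'finger_force': 0.0, 'gripper_width': 87.87995451517212}
```

View pics/scene0.png

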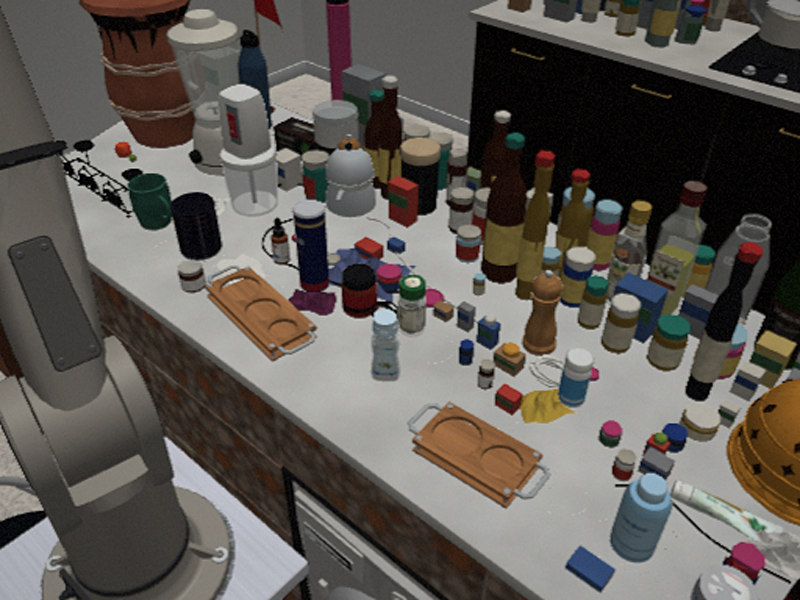

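View pics/top0.png

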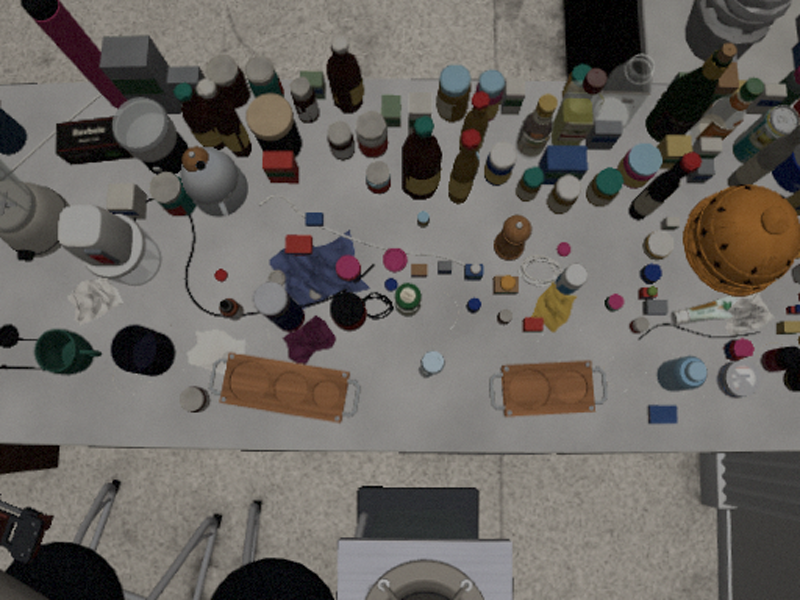

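The scene picture shows the five things, both caddies with the large well at +y, and the bystanders (soap about (385,345), sauce about (360,290)). The top view agrees. Next I fit the positions and build a height map.

```bash
cat > fit.py <<'E'
from h import *
from scipy.optimize import least_squares, minimize
C={c:np.load(c+"0.npz") for c in("scene","top")}
PT={c:pts(c,C[c]["d"])[0] for c in C}
obj={"mill":(690,-152,160,29,(3,12)),"tin":(557,258,171,29,(10,160)),"spice":(581,36,106,23,(10,100)),"dropper":(563,355,102,16.5,(8,60)),"vit":(622,-263,94,22,(10,60)),"sauce":(559,142,82,32.5,(8,60))}
for n,(x,y,h,R,zr) in obj.items():
    for c,P in PT.items():
        P=P-[0,0,3]; r=np.hypot(P[:,0]-x,P[:,1]-y)
        t=P[(r<R+12)&(P[:,2]>h-7)&(P[:,2]<h+8)]
        s=P[(r<R+8)&(P[:,2]>zr[0])&(P[:,2]<zr[1])]
        f=least_squares(lambda q:np.hypot(s[:,0]-q[0],s[:,1]-q[1])-R,[x,y],loss="soft_l1",f_scale=2).x if len(s)>8 else [0,0]
        print(n,c,"top mid",np.round((t.min(0)+t.max(0))[:2]/2,1) if len(t) else "", "mean",np.round(t.mean(0),1) if len(t) else "","fit",np.round(f,1),len(t),len(s))
wells={"three":(425,263,94,225,[(65.5,37),(-12.5,31),(-78,24.5)]),"two":(427,-225,94,164,[(35,37),(-42,30)])}
for n,(x,y,w,l,W) in wells.items():
    for c,P in PT.items():
        Q=P[(abs(P[:,0]-x)<80)&(abs(P[:,1]-y)<l/2+22)&(P[:,2]<45)]
        if c=="scene": Q=Q[Q[:,2]>26]
        def cost(q):
            a=q[2]; dx,dy=Q[:,0]-q[0],Q[:,1]-q[1]
            u=np.cos(a)*dx+np.sin(a)*dy; v=-np.sin(a)*dx+np.cos(a)*dy
            ins=(abs(u)<w/2)&(abs(v)<l/2); 
            for wy,wr in W: ins&=np.hypot(u,v-wy)>wr
            hi=Q[:,2]>24
            return np.mean(hi!=ins)
        best=min((minimize(cost,[x+i,y+j,a],method="Nelder-Mead",options=dict(initial_simplex=np.array([[x+i,y+j,a],[x+i+8,y+j,a],[x+i,y+j+8,a],[x+i,y+j,a+.06]]))) for i in(-5,5) for j in(-6,6) for a in(-.12,0,.12)),key=lambda r:r.fun)
        q=best.x; print(n,c,np.round(q,3),round(best.fun,4),[tuple(np.round([q[0]-np.sin(q[2])*wy,q[1]+np.cos(q[2])*wy],1)) for wy,_ in W])
# height map
H=np.zeros((440,800))
for P in PT.values():
    i=np.round(760-P[:,0]).astype(int); j=np.round(450-P[:,1]).astype(int)
    ok=(i>=0)&(i<440)&(j>=0)&(j<800); np.maximum.at(H,(i[ok],j[ok]),P[ok,2])
H=cv2.dilate(H,np.ones((3,3)))
V=cv2.applyColorMap(np.clip(H*1.4,0,255).astype(np.uint8),cv2.COLORMAP_JET)
for k in range(0,800,50): cv2.line(V,(k,0),(k,439),(255,255,255) if k%100==50 else (120,120,120),1)
for k in range(10,440,50): cv2.line(V,(0,k),(799,k),(255,255,255) if (k-60)%100==0 else (120,120,120),1)
cv2.imwrite("pics/hm.png",V)
E
python3 fit.py
```

```text
mill scene top mid [ 697.6 -155.5] mean [ 696.2 -155.5  155.8] fit [ 700.4 -157.5] 15 69
mill top top mid [ 697.7 -153.1] mean [ 697.  -152.9  154.9] fit [ 699.9 -156.8] 13 42
tin scene top mid [560.5 255.3] mean [557.7 254.4 168.8] fit [560.1 257.3] 198 862
tin top top mid [564.6 263.8] mean [564.  263.5 167.3] fit [562.2 262.8] 314 305
spice scene top mid [583.   33.9] mean [581.4  32.4 103.6] fit [583.9  34. ] 161 451
spice top top mid [582.6  36.4] mean [582.4  35.8 102.6] fit [582.6  35.9] 186 122
dropper scene top mid [567.4 360.2] mean [567.8 358.9  97.4] fit [567.6 360.7] 6 172
dropper top top mid [567.1 362.5] mean [567.4 362.4  97. ] fit [567.2 362.1] 6 95
vit scene top mid [ 624.5 -266. ] mean [ 623.5 -266.6   91.4] fit [ 626.6 -264.9] 178 276
vit top top mid [ 624.  -263.4] mean [ 624.6 -262.7   90.9] fit [ 625.7 -264.6] 140 78
sauce scene top mid [564.2 142.4] mean [562.1 140.   79.7] fit [565.4 143.3] 245 352
sauce top top mid [563.2 144.4] mean [562.8 145.   78.7] fit [564.6 145.3] 317 80
three scene [ 4.24134e+02  2.56039e+02 -1.49000e-01] 0.1502 [(np.float64(433.9), np.float64(320.8)), (np.float64(422.3), np.float64(243.7)), (np.float64(412.5), np.float64(178.9))]
three top [ 4.25624e+02  2.61482e+02 -1.51000e-01] 0.0552 [(np.float64(435.5), np.float64(326.2)), (np.float64(423.7), np.float64(249.1)), (np.float64(413.9), np.float64(184.4))]
two scene [ 4.25941e+02 -2.24876e+02  6.40000e-02] 0.1517 [(np.float64(423.7), np.float64(-189.9)), (np.float64(428.6), np.float64(-266.8))]
two top [ 4.27449e+02 -2.23022e+02  5.50000e-02] 0.0555 [(np.float64(425.5), np.float64(-188.1)), (np.float64(429.8), np.float64(-265.0))]
```

View pics/hm.png

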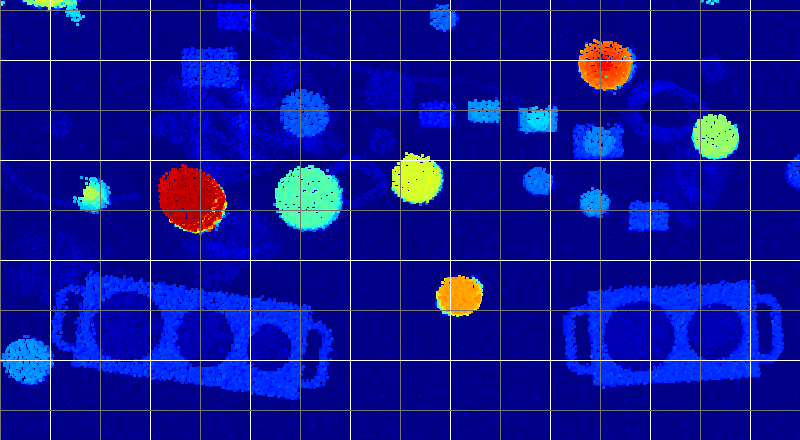

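The height map shows the items well separated: clear gaps along x for every grasp, and the only tall neighbour of the dropper is the tin. I'll start with the dropper, closing along x.

Emit:
servo_tool --deltas "0 0 -0.398 1 -0.7 0 1;0 0 -0.398 1 -0.7 0 1;0 0 -0.398 1 -0.7 0 1;0 0 -0.398 1 -0.7 0 1;0 0 -0.398 1 -0.7 0 1;0 0 -0.398 1 -0.7 0 1;0 0 -0.398 1 -0.7 0 1;0 0 -0.398 1 -0.7 0 1;0 0 -0.398 1 -0.7 0 1;0 0 -0.398 1 -0.7 0 1" --squeeze 15

```text
t: 2.1
position: [413.3, 500.5, 236.6]
orientation: [2.223, 2.22, -0.0]
contact_force: [0.1, -0.5, -0.4]
gripper_width: 88.0
finger_force: 0.0
```

Emit:
servo_tool --deltas "0 0 0 0.77 -0.695 0 1;0 0 0 0.77 -0.695 0 1;0 0 0 0.77 -0.695 0 1;0 0 0 0.77 -0.695 0 1;0 0 0 0.77 -0.695 0 1;0 0 0 0.77 -0.695 -0.5 1;0 0 0 0.77 -0.695 -0.5 1;0 0 0 0.77 -0.695 -0.5 1;0 0 0 0.77 -0.695 -0.5 1"

```text
t: 3.0
position: [567.2, 361.6, 136.9]
orientation: [-2.222, -2.221, 0.002]
contact_force: [0.1, -0.4, 0.7]
gripper_width: 87.8
finger_force: 0.0
```

Run:
```python
from h import *
for c in("scene","top"):
    im,d=capture(c); np.savez(c+"1.npz",im=im,d=d)
    P=pts(c,d)[0]
    s=P[(abs(P[:,0]-567)<75)&(abs(P[:,1]-361)<40)&(P[:,2]>112)&(P[:,2]<175)]
    print(c,len(s)); 
    for lo,hi in((500,560),(575,640)):
        q=s[(s[:,0]>lo)&(s[:,0]<hi)]
        if len(q): print(lo,np.round(np.percentile(q,[2,50,98],axis=0),1).tolist())
im=np.load("scene1.npz")["im"]; cv2.imwrite("pics/s1.png",cv2.resize(im[90:240,80:280,::-1],(800,600),interpolation=cv2.INTER_CUBIC))
P=pts("top",np.load("top0.npz")["d"])[0]
q=P[(P[:,0]>725)&(P[:,0]<830)&(P[:,1]<-60)&(P[:,1]>-250)&(P[:,2]>120)]
print(len(q),np.round(q.min(0)) if len(q) else "",np.round(q.max(0)) if len(q) else ""); print(read_state()["position"],read_state()["orientation"],read_state()["joint_positions"])
```

```text
scene 203
500 [[511.2, 347.6, 127.2], [515.3, 352.5, 149.7], [522.2, 370.6, 173.7]]
575 [[608.2, 347.1, 123.5], [612.8, 353.9, 151.1], [621.8, 369.9, 173.2]]
top 8
575 [[612.0, 351.0, 129.6], [614.2, 352.0, 134.2], [619.9, 365.8, 153.7]]
208 [777. -81. 120.] [812. -60. 298.]
[569.04587148 362.43685071 139.64188426] [2.22172844 2.22012193 0.00668784] [-0.9048439   0.59089321  0.35343119  1.66222674 -0.24341224  0.92763561
 -0.46127943]
```

View pics/s1.png

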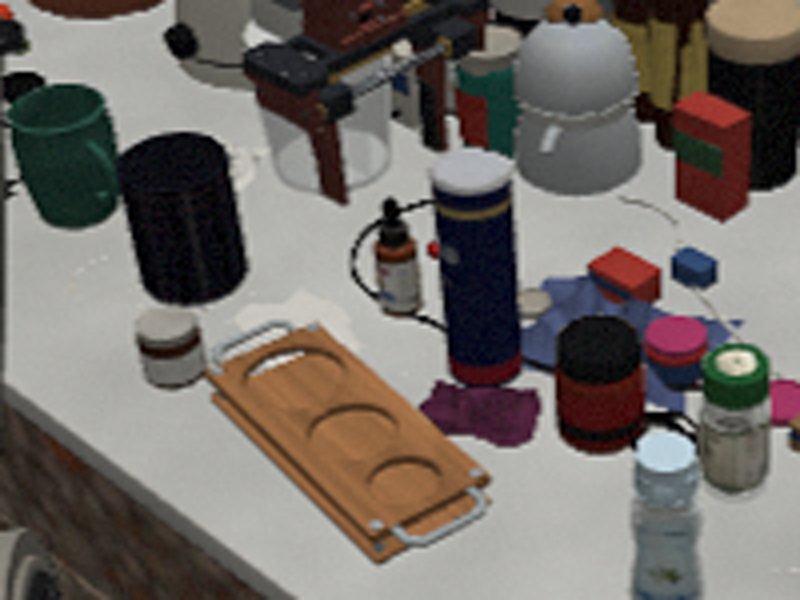

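The crop shows the gripper squarely above the dropper at (397,255), with nothing near its fingers. The finger points agree with the TCP to about 3 mm, and the top camera is the better of the two in y. I'll descend and grip.

Emit:
servo_tool --deltas "0 0 0 0 0 -0.2 1;0 0 0 0 0 -0.4 1;0 0 0 0 0 -0.47 1;0 0 0 0 0 -0.47 1;0 0 0 0 0 -0.47 -1;0 0 0 0 0 -0.47 -1;0 0 0 0 0 -0.47 -1;0 0 0 0 0 -0.47 -1;0 0 0 0 0 -0.47 -1;0 0 0 0 0 -0.47 -1;0 0 0 0 0 -0.47 -1;0 0 0 0 0 -0.47 -1"

```text
t: 4.3
position: [567.5, 361.4, 42.6]
orientation: [-2.223, -2.22, 0.0]
contact_force: [0.8, 0.1, 1.2]
gripper_width: 31.9
finger_force: 15.0
```

Emit:
servo_tool --deltas "0 0 0 0 0 0.1 -1;0 0 0 0 0 0.3 -1;0 0 0 0 0 0.5 -1;0 0 0 0 0 0.7 -1;0 0 0 0 0 0.8 -1;0 0 0 -0.1 -0.115 0.8 -1;0 0 0 -0.26 -0.3 0.8 -1;0 0 0 -0.42 -0.485 0.8 -1;0 0 0 -0.58 -0.67 0.8 -1;0 0 0 -0.7 -0.81 0.8 -1;0 0 0 -0.77 -0.888 0.8 -1;0 0 0 -0.77 -0.888 0.8 -1"

```text
t: 5.5
position: [411.4, 181.2, 202.4]
orientation: [-2.224, -2.216, 0.002]
contact_force: [-0.1, -0.5, 0.0]
gripper_width: 31.5
finger_force: 15.0
```

Emit:
servo_tool --deltas "0 0 0 0 0 -0.2 -1;0 0 0 0 0 -0.4 -1;0 0 0 0 0 -0.5 -1;0 0 0 0 0 -0.5 -1;0 0 0 0 0 -0.5 -1"

```text
t: 6.0
position: [414.3, 184.3, 102.9]
orientation: [2.222, 2.22, 0.0]
contact_force: [0.3, 0.2, -0.2]
gripper_width: 32.2
finger_force: 15.0
```

```bash
cat > look.py <<'E'
import sys
from h import *
n=sys.argv[1]; x,y=float(sys.argv[2]),float(sys.argv[3])
im,d=capture("top"); np.savez("t_"+n+".npz",im=im,d=d); im2,d2=capture("scene"); np.savez("s_"+n+".npz",im=im2,d=d2)
def crop(c,im,w):
    m,k,dd=K(c); R=cv2.Rodrigues(np.array(m["rotation"]))[0]
    t=-R.T@np.array(m["eye"]); u=cv2.projectPoints(np.array([[x,y,60.]]),cv2.Rodrigues(R.T)[0],t,k,dd)[0].ravel()
    a,b=np.clip(int(u[0])-w,0,512-2*w),np.clip(int(u[1])-w,0,384-2*w); print(c,u,(a,b))
    return cv2.resize(im[b:b+2*w,a:a+2*w,::-1],(400,400),interpolation=cv2.INTER_CUBIC)
cv2.imwrite("pics/%s.png"%n,np.hstack([crop("scene",im2,45),crop("top",im,45)]))
E
python3 look.py drop1 414 184
```

```text
scene [179.29420844 200.61558556] (np.int64(134), np.int64(155))
top [206.78441293 251.23748333] (np.int64(161), np.int64(206))
```

View pics/drop1.png

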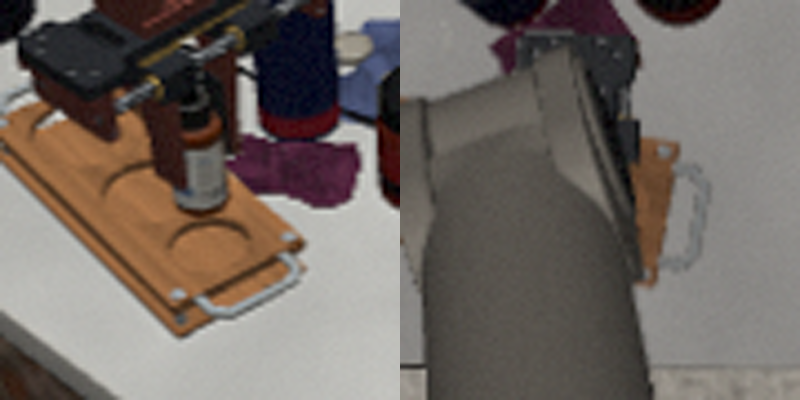

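The left crop shows the dropper upright between the fingers, above the small well at (210,240). The arm hides the top view. I'll lower it and check the force.

Emit:
servo_tool --deltas "0 0 0 0 0 -0.12 -1;0 0 0 0 0 -0.2 -1;0 0 0 0 0 -0.23 -1;0 0 0 0 0 -0.245 -1;0 0 0 0 0 -0.25 -1;0 0 0 0 0 -0.25 -1"

```text
t: 6.7
position: [414.0, 184.1, 53.3]
orientation: [2.223, 2.22, 0.002]
contact_force: [0.0, 0.2, -1.7]
gripper_width: 31.6
finger_force: 15.0
```

```bash
cat > held.py <<'E'
import sys
from h import *
from scipy.optimize import least_squares
x,y,R,z0,z1=map(float,sys.argv[1:6])
im,d=capture("scene"); P=pts("scene",d)[0]-[0,0,3]
s=P[(np.hypot(P[:,0]-x,P[:,1]-y)<R+8)&(P[:,2]>z0)&(P[:,2]<z1)&(P[:,1]<y+5)]
f=least_squares(lambda q:np.hypot(s[:,0]-q[0],s[:,1]-q[1])-R,[x,y],loss="soft_l1",f_scale=2)
print("scene-frame centre",np.round(f.x,1),len(s),read_state()["position"].round(1),read_state()["contact_force"].round(1))
E
python3 held.py 414 182 16.5 34 55
```

```text
scene-frame centre [414.6 183. ] 85 [414.  184.1  53.3] [-0.  -0.4 -0.1]
```

Emit:
servo_tool --deltas "0 0 0 0 0 -0.01 -1;0 0 0 0 0 -0.01 -1;0 0 0 0 0 -0.01 1;0 0 0 0 0 -0.01 1;0 0 0 0 0 -0.01 1;0 0 0 0 0 -0.01 1;0 0 0 0 0 0.15 1;0 0 0 0 0 0.4 1;0 0 0 0 0 0.65 1;0 0 0 0 0 0.75 1;0 0 0 0 0 0.75 1"

```text
t: 7.85
position: [415.2, 184.9, 205.7]
orientation: [2.223, 2.22, 0.011]
contact_force: [-0.1, 1.2, 0.4]
gripper_width: 87.5
finger_force: 0.0
```

Emit:
servo_tool --deltas "0 0 0 0.845 -0.74 0 1;0 0 0 0.845 -0.74 0 1;0 0 0 0.845 -0.74 0 1;0 0 0 0.845 -0.74 0 1;0 0 0 0.845 -0.74 0 1;0 0 0 0.845 -0.74 -0.3 1;0 0 0 0.845 -0.74 -0.35 1;0 0 0 0.845 -0.74 -0.35 1"

```text
t: 8.65
position: [579.2, 35.1, 128.1]
orientation: [-2.22, -2.216, 0.012]
contact_force: [-1.1, -0.6, 0.6]
gripper_width: 87.8
finger_force: 0.0
```

```bash
cat > chk.py <<'E'
import sys
from h import *
from scipy.optimize import least_squares
a=sys.argv[1:]
D={c:pts(c,capture(c)[1])[0]-[0,0,3] for c in("scene","top")}
for k in a:
    x,y,h,R,z0,z1=map(float,k.split(","))
    for c,P in D.items():
        r=np.hypot(P[:,0]-x,P[:,1]-y); t=P[(r<R+8)&(P[:,2]>z0)&(P[:,2]<z1)]; s=P[(r<R+8)&(P[:,2]>h-12)&(P[:,2]<h+12)]
        f=least_squares(lambda q:np.hypot(t[:,0]-q[0],t[:,1]-q[1])-R,[x,y],loss="soft_l1",f_scale=2).x if len(t)>8 else 0
        print(k,c,"fit",np.round(f,1),"ntop",len(s),"top z",np.round(np.percentile(s[:,2],90),1) if len(s) else "", "top xy",np.round(s.mean(0),1) if len(s) else "")
E
python3 chk.py 414,184,110,16.5,35,70 583,35,106,23,10,90
```

```text
414,184,110,16.5,35,70 scene fit [414.3 183.3] ntop 21 top z 106.3 top xy [411.7 180.3 103. ]
414,184,110,16.5,35,70 top fit [412.8 187. ] ntop 18 top z 106.3 top xy [413.  185.6 102.8]
583,35,106,23,10,90 scene fit [583.9  33.9] ntop 187 top z 105.6 top xy [579.9  30.9 102.7]
583,35,106,23,10,90 top fit 0 ntop 0 top z  top xy
```

Emit:
servo_tool --deltas "0 0 0 0 0 0 1;0 0 0 0 0 -0.2 1;0 0 0 0 0 -0.31 1;0 0 0 0 0 -0.31 1;0 0 0 0 0 -0.31 1;0 0 0 0 0 -0.31 -1;0 0 0 0 0 -0.31 -1;0 0 0 0 0 -0.31 -1;0 0 0 0 0 -0.31 -1;0 0 0 0 0 -0.31 -1;0 0 0 0 0 -0.31 -1;0 0 0 0 0 -0.31 -1" --squeeze 20

```text
t: 9.95
position: [582.6, 35.8, 70.8]
orientation: [2.223, 2.22, 0.0]
contact_force: [0.9, 0.4, 1.0]
gripper_width: 45.7
finger_force: 20.0
```

Emit:
servo_tool --deltas "0 0 0 0 0 0.1 -1;0 0 0 0 0 0.3 -1;0 0 0 0 0 0.5 -1;0 0 0 0 0 0.65 -1;0 0 0 -0.1 0.13 0.65 -1;0 0 0 -0.25 0.33 0.65 -1;0 0 0 -0.4 0.53 0.65 -1;0 0 0 -0.55 0.73 0.65 -1;0 0 0 -0.7 0.93 0.65 -1;0 0 0 -0.75 1 0.65 -1;0 0 0 -0.75 1 0.65 -1"

```text
t: 11.05
position: [430.3, 238.5, 200.4]
orientation: [-2.215, -2.226, 0.001]
contact_force: [-0.1, -0.3, -1.0]
gripper_width: 45.5
finger_force: 20.0
```

Emit:
servo_tool --deltas "0 0 0 -0.048 0.061 0 -1;0 0 0 -0.048 0.061 -0.2 -1;0 0 0 -0.048 0.061 -0.4 -1;0 0 0 -0.048 0.061 -0.45 -1;0 0 0 -0.048 0.061 -0.45 -1"

```text
t: 11.55
position: [422.8, 246.1, 109.7]
orientation: [2.225, 2.217, -0.006]
contact_force: [0.2, -0.2, -0.3]
gripper_width: 45.6
finger_force: 20.0
```

```bash
python3 held.py 423 246 23 50 90
```

```text
scene-frame centre [422.9 243.3] 192 [423.7 247.  111. ] [ 0.7  0.3 -0.6]
```

Emit:
servo_tool --deltas "0 0 0 0 0 -0.08 -1;0 0 0 0 0 -0.13 -1;0 0 0 0 0 -0.15 -1;0 0 0 0 0 -0.155 -1;0 0 0 0 0 -0.157 -1;0 0 0 0 0 -0.157 -1"

```text
t: 12.2
position: [423.2, 248.2, 79.8]
orientation: [2.223, 2.22, 0.001]
contact_force: [0.7, -0.7, -0.9]
gripper_width: 45.6
finger_force: 20.0
```

Emit:
servo_tool --deltas "0 0 0 0 0 -0.008 -1;0 0 0 0 0 -0.008 -1;0 0 0 0 0 -0.008 1;0 0 0 0 0 -0.008 1;0 0 0 0 0 -0.008 1;0 0 0 0 0 -0.008 1;0 0 0 0 0 0.15 1;0 0 0 0 0 0.4 1;0 0 0 0 0 0.65 1;0 0 0 0 0 0.65 1"

```text
t: 13.2
position: [426.2, 249.8, 215.1]
orientation: [2.224, 2.219, 0.017]
contact_force: [0.4, -0.3, 0.2]
gripper_width: 87.8
finger_force: 0.0
```

Emit:
servo_tool --deltas "0 0 0 0.2 0.067 0 1;0 0 0 0.45 0.067 0 1;0 0 0 0.69 0.067 0 1;0 0 0 0.69 0.067 0 1;0 0 0 0.69 0.067 0 1;0 0 0 0.69 0.067 0 1"

```text
t: 13.8
position: [559.5, 261.4, 208.5]
orientation: [-2.222, -2.22, 0.003]
contact_force: [0.1, 0.1, 0.5]
gripper_width: 87.7
finger_force: 0.0
```

```bash
python3 chk.py 423,247,114,23,40,100 414,184,110,16.5,35,70 561,260,171,29,10,110; python3 -c "
from bench import *;print(read_state()['position'])"
```

```text
423,247,114,23,40,100 scene fit [424.4 246.3] ntop 183 top z 113.4 top xy [421.1 241.8 110.4]
423,247,114,23,40,100 top fit [423.3 249.2] ntop 175 top z 113.4 top xy [424.3 244.  109.9]
414,184,110,16.5,35,70 scene fit [414.3 184. ] ntop 20 top z 107.0 top xy [412.1 180.4 103. ]
414,184,110,16.5,35,70 top fit [412.9 186.9] ntop 19 top z 105.4 top xy [412.9 186.  102.2]
561,260,171,29,10,110 scene fit [560.7 258.2] ntop 227 top z 170.9 top xy [559.3 256.1 167.6]
561,260,171,29,10,110 top fit [560.  260.9] ntop 141 top z 169.2 top xy [563.7 248.8 166.3]
[559.4310753  261.76670652 209.16238609]
```

Emit:
servo_tool --deltas "0 0 0 0 -0.005 -0.15 1;0 0 0 0 -0.005 -0.33 1;0 0 0 0 -0.005 -0.37 1;0 0 0 0 -0.005 -0.37 1;0 0 0 0 -0.005 -0.37 1;0 0 0 0 -0.005 -0.37 -1;0 0 0 0 -0.005 -0.37 -1;0 0 0 0 -0.005 -0.37 -1;0 0 0 0 -0.005 -0.37 -1;0 0 0 0 -0.005 -0.37 -1;0 0 0 0 -0.005 -0.37 -1" --squeeze 30

```text
t: 15.0
position: [561.0, 260.5, 135.6]
orientation: [-2.223, -2.22, -0.001]
contact_force: [-1.2, -0.2, 3.7]
gripper_width: 57.0
finger_force: 30.0
```

Emit:
servo_tool --deltas "0 0 0 0 0 0.1 -1;0 0 0 0 0 0.3 -1;0 0 0 0 0 0.5 -1;0 0 0 0 0 0.68 -1;0 0 0 0 0 0.75 -1;0 0 0 0 -0.15 0.75 -1;0 0 0 0 -0.35 0.75 -1;0 0 0 0 -0.55 0.75 -1;0 0 0 0 -0.75 0.75 -1;0 0 0 0 -0.95 0.75 -1;0 0 0 0 -1 0.75 -1"

```text
t: 16.1
position: [559.8, 54.3, 284.1]
orientation: [2.231, 2.212, -0.005]
contact_force: [-0.6, -0.2, -2.5]
gripper_width: 57.9
finger_force: 30.0
```

Emit:
servo_tool --deltas "0 0 0 -0.05 -0.15 0 -1;0 0 0 -0.12 -0.35 0 -1;0 0 0 -0.19 -0.55 0 -1;0 0 0 -0.26 -0.75 0 -1;0 0 0 -0.32 -0.95 0 -1;0 0 0 -0.34 -1 0 -1;0 0 0 -0.34 -1 0 -1"

```text
t: 16.8
position: [491.8, -140.9, 284.5]
orientation: [-2.226, -2.215, 0.001]
contact_force: [0.5, 0.0, -2.2]
gripper_width: 57.1
finger_force: 30.0
```

Emit:
servo_tool --deltas "0 0 0 -0.15 -0.1 0 -1;0 0 0 -0.3 -0.22 0 -1;0 0 0 -0.34 -0.245 0 -1;0 0 0 -0.34 -0.245 -0.2 -1;0 0 0 -0.34 -0.245 -0.4 -1;0 0 0 -0.34 -0.245 -0.5 -1;0 0 0 -0.34 -0.245 -0.5 -1;0 0 0 -0.34 -0.245 -0.5 -1"

```text
t: 17.6
position: [425.7, -187.6, 185.4]
orientation: [-2.221, -2.222, 0.001]
contact_force: [0.2, -0.6, -2.1]
gripper_width: 57.3
finger_force: 30.0
```

```bash
python3 held.py 425 -189 29 60 150
```

```text
scene-frame centre [ 424.6 -189.9] 662 [ 426.2 -188.   186.1] [-0.7 -0.3 -3.4]
```

Emit:
servo_tool --deltas "0 0 0 0 0 -0.12 -1;0 0 0 0 0 -0.17 -1;0 0 0 0 0 -0.195 -1;0 0 0 0 0 -0.203 -1;0 0 0 0 0 -0.205 -1;0 0 0 0 0 -0.205 -1"

```text
t: 18.25
position: [425.3, -188.8, 144.8]
orientation: [2.222, 2.219, 0.001]
contact_force: [-0.3, 0.0, -2.2]
gripper_width: 57.1
finger_force: 30.0
```

Emit:
servo_tool --deltas "0 0 0 0 0 -0.007 -1;0 0 0 0 0 -0.007 -1;0 0 0 0 0 -0.007 1;0 0 0 0 0 -0.007 1;0 0 0 0 0 -0.007 1;0 0 0 0 0 -0.007 1;0 0 0 0 0 0.1 1;0 0 0 0 0 0.3 1;0 0 0 0 0 0.42 1;0 0 0 0 0 0.42 1"

```text
t: 19.25
position: [426.7, -189.4, 231.0]
orientation: [2.22, 2.217, 0.006]
contact_force: [0.7, 0.2, 0.0]
gripper_width: 87.7
finger_force: 0.0
```

Emit:
servo_tool --deltas "0 0 0 0.2 -0.1 0 1;0 0 0 0.45 -0.2 0 1;0 0 0 0.7 -0.3 0 1;0 0 0 0.9 -0.38 0 1;0 0 0 1 -0.38 -0.1 1;0 0 0 1 -0.38 -0.3 1;0 0 0 1 -0.38 -0.5 1;0 0 0 1 -0.38 -0.5 1;0 0 0 1 -0.38 -0.5 1"

```text
t: 20.15
position: [624.2, -264.7, 127.6]
orientation: [-2.222, -2.218, 0.002]
contact_force: [-0.1, -0.6, 0.6]
gripper_width: 87.7
finger_force: 0.0
```

```bash
python3 chk.py 425,-189,179,29,45,165 625,-264,94,22,10,60; python3 -c "
from bench import *;print(read_state()['position'])"
```

```text
425,-189,179,29,45,165 scene fit [ 427.6 -188.7] ntop 451 top z 177.8 top xy [ 425.  -189.8  175.3]
425,-189,179,29,45,165 top fit 0 ntop 0 top z  top xy 
625,-264,94,22,10,60 scene fit [ 626.8 -264.8] ntop 147 top z 93.5 top xy [ 623.7 -271.6   90.5]
625,-264,94,22,10,60 top fit 0 ntop 0 top z  top xy 
[ 625.7319554  -265.52516947  130.24659892]
```

Emit:
servo_tool --deltas "0 0 0 0 0 -0.15 1;0 0 0 0 0 -0.35 1;0 0 0 0 0 -0.42 1;0 0 0 0 0 -0.42 1;0 0 0 0 0 -0.42 1;0 0 0 0 0 -0.42 -1;0 0 0 0 0 -0.42 -1;0 0 0 0 0 -0.42 -1;0 0 0 0 0 -0.42 -1;0 0 0 0 0 -0.42 -1;0 0 0 0 0 -0.42 -1" --squeeze 15

```text
t: 21.35
position: [624.9, -264.6, 44.3]
orientation: [2.223, 2.22, 0.0]
contact_force: [0.7, 0.9, 0.3]
gripper_width: 43.4
finger_force: 0.2
```

Emit:
servo_tool --deltas "0 0 0 0 0 0 -1;0 0 0 0 0 0 -1;0 0 0 0 0 0 -1"

```text
t: 21.65
position: [624.9, -264.6, 44.3]
orientation: [-2.223, -2.22, -0.0]
contact_force: [-0.3, 0.5, 1.1]
gripper_width: 42.8
finger_force: 15.0
```

Emit:
servo_tool --deltas "0 0 0 0 0 0.1 -1;0 0 0 0 0 0.3 -1;0 0 0 0 0 0.45 -1;0 0 0 -0.1 -0.005 0.5 -1;0 0 0 -0.3 -0.005 0.5 -1;0 0 0 -0.5 -0.005 0.5 -1;0 0 0 -0.7 -0.005 0.5 -1;0 0 0 -0.88 -0.005 0.5 -1;0 0 0 -0.978 -0.005 0.5 -1;0 0 0 -0.978 -0.005 0.4 -1;0 0 0 -0.978 -0.005 0.25 -1;0 0 0 -0.978 -0.005 0.25 -1"

```text
t: 22.85
position: [427.2, -264.4, 91.9]
orientation: [-2.22, -2.216, 0.003]
contact_force: [-0.1, -0.0, -1.2]
gripper_width: 42.7
finger_force: 15.0
```

```bash
python3 held.py 428 -266 22 52 85
```

```text
scene-frame centre [ 427.9 -264.7] 133 [ 428.  -265.2   93.4] [-0.  -0.7 -0.2]
```

Emit:
servo_tool --deltas "0 0 0 0.003 -0.004 -0.12 -1;0 0 0 0.003 -0.004 -0.17 -1;0 0 0 0.003 -0.004 -0.195 -1;0 0 0 0.003 -0.004 -0.203 -1;0 0 0 0.003 -0.004 -0.205 -1;0 0 0 0.003 -0.004 -0.205 -1"

```text
t: 23.5
position: [430.2, -266.7, 53.9]
orientation: [2.222, 2.219, 0.001]
contact_force: [-0.3, -0.3, -0.3]
gripper_width: 42.8
finger_force: 15.0
```

Emit:
servo_tool --deltas "0 0 0 0 0 -0.008 -1;0 0 0 0 0 -0.008 -1;0 0 0 0 0 -0.008 1;0 0 0 0 0 -0.008 1;0 0 0 0 0 -0.008 1;0 0 0 0 0 -0.008 1;0 0 0 0 0 0.1 1;0 0 0 0 0 0.3 1;0 0 0 0 0 0.55 1;0 0 0 0 0 0.8 1;0 0 0 0 0 0.85 1;0 0 0 0 0 0.85 1"

```text
t: 24.7
position: [431.0, -266.7, 224.8]
orientation: [2.22, 2.218, 0.004]
contact_force: [0.7, -0.2, -0.4]
gripper_width: 87.8
finger_force: 0.0
```

Emit:
servo_tool --deltas "0 0 0 0.2 0 0 1;0 0 0 0.45 0.1 0 1;0 0 0 0.7 0.25 0 1;0 0 0 0.9 0.4 0 1;0 0 0 1 0.55 0 1;0 0 0 1 0.55 0 1"

```text
t: 25.3
position: [633.5, -147.9, 218.9]
orientation: [-2.207, -2.229, -0.0]
contact_force: [-0.8, 0.1, 0.3]
gripper_width: 87.5
finger_force: 0.0
```

Emit:
servo_tool --deltas "0 0 0 0.2 0 0 1;0 0 0 0.345 0 0 1;0 0 0 0.345 0 -0.15 1;0 0 0 0.345 0 -0.2 1;0 0 0 0.345 0 -0.2 1;0 0 0 0.345 0 -0.2 1"

```text
t: 25.9
position: [698.0, -157.0, 182.9]
orientation: [-2.223, -2.218, 0.001]
contact_force: [0.8, -0.6, 1.1]
gripper_width: 88.1
finger_force: 0.0
```

```bash
python3 chk.py 429,-266,102,22,40,75 699,-156,160,29,3,12; python3 look.py mill1 699 -156; python3 -c "
from bench import *;print(read_state()['position'])"
```

```text
429,-266,102,22,40,75 scene fit [ 431.8 -267. ] ntop 273 top z 100.9 top xy [ 427.7 -269.2   98.3]
429,-266,102,22,40,75 top fit [ 431.8 -264.6] ntop 194 top z 101.6 top xy [ 431.3 -263.4   98. ]
699,-156,160,29,3,12 scene fit [ 700.7 -157. ] ntop 21 top z 158.1 top xy [ 695.3 -156.4  154.5]
699,-156,160,29,3,12 top fit 0 ntop 0 top z  top xy 
scene [347.0025156  203.92563586] (np.int64(302), np.int64(158))
top [327.9725831  152.05463257] (np.int64(282), np.int64(107))
[ 699.12650395 -156.68454375  184.4968255 ]
```

View pics/mill1.png

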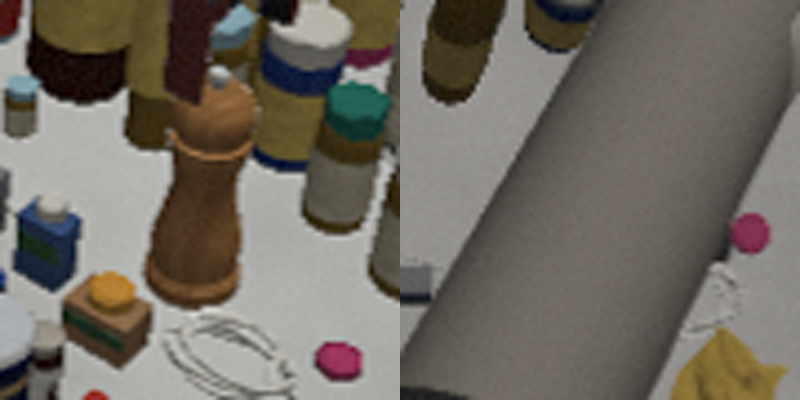

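The mill stands at (210,190) in the left crop, directly under the gripper, with bottles behind and clear space around its head. I'll descend to the head's equator.

Emit:
servo_tool --deltas "0 0 0 0 0 -0.12 1;0 0 0 0 0 -0.25 1;0 0 0 0 0 -0.295 1;0 0 0 0 0 -0.295 1;0 0 0 0 0 -0.295 1;0 0 0 0 0 -0.295 -1;0 0 0 0 0 -0.295 -1;0 0 0 0 0 -0.295 -1;0 0 0 0 0 -0.295 -1;0 0 0 0 0 -0.295 -1;0 0 0 0 0 -0.295 -1;0 0 0 0 0 -0.295 -1" --squeeze 30

```text
t: 27.3
position: [698.9, -156.4, 124.4]
orientation: [2.223, 2.22, 0.0]
contact_force: [-0.6, -0.0, 2.2]
gripper_width: 46.7
finger_force: 30.0
```

Emit:
servo_tool --deltas "0 0 0 0 0 0.05 -1;0 0 0 0 0 0.15 -1;0 0 0 0 0 0.3 -1;0 0 0 0 0 0.5 -1;0 0 0 0 0 0.7 -1;0 0 0 -0.1 0 0.7 -1;0 0 0 -0.3 0 0.7 -1;0 0 0 -0.5 0 0.7 -1;0 0 0 -0.7 0 0.7 -1;0 0 0 -0.75 0 0.7 -1"

```text
t: 28.3
position: [544.4, -157.5, 264.4]
orientation: [-2.224, -2.214, -0.0]
contact_force: [1.0, -0.6, -1.7]
gripper_width: 46.6
finger_force: 30.0
```

```bash
python3 look.py mill2 550 -156; python3 -c "
from bench import *;print(read_state())"
```

```text
scene [313.71583236 233.73290975] (np.int64(268), np.int64(188))
top [328.81031866 203.60220656] (np.int64(283), np.int64(158))
{'t': 28.4, 'joint_positions': array([-0.46111387,  0.34927851,  0.81086502,  1.81961113, -0.28513601,
        1.09291167,  0.44992017]), 'qd': array([ 0.01075914,  0.0474536 , -0.03226996, -0.06665276, -0.02412871,
       -0.00781175,  0.00460436]), 'joint_torque': array([  0.12828698, -39.96150255,   8.65468025, -25.15018344,
         0.20611184,   0.17635697,  -0.04937419]), 'position': array([ 547.71888282, -156.6433054 ,  264.99126515]), 'orientation': array([-2.22397114, -2.2181234 , -0.00265964]), 'contact_force': array([ 0.50517145, -0.71182731, -2.01683091]), 'moment': array([-0.01607542,  0.03367974, -0.02319813]), 'finger_force': 29.959107941867842, 'gripper_width': 47.12131705568278}
```

View pics/mill2.png

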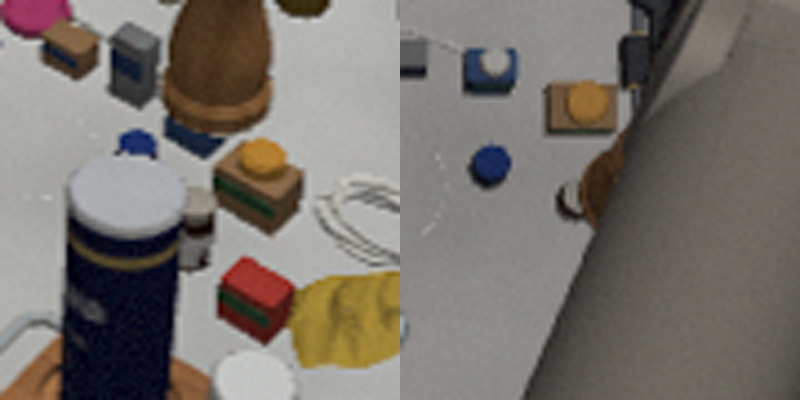

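The mill hangs upright in the grip, foot visible at (220,105) in the left crop. I'll carry it to the dinner caddy.

Emit:
servo_tool --deltas "0 0 0 0 0.1 0 -1;0 0 0 0 0.3 0 -1;0 0 0 0 0.5 0 -1;0 0 0 0 0.7 0 -1;0 0 0 0 0.9 0 -1;0 0 0 0 1 0 -1"

```text
t: 29.0
position: [550.4, 48.9, 264.4]
orientation: [2.217, 2.226, 0.002]
contact_force: [0.1, 0.1, -2.4]
gripper_width: 46.6
finger_force: 30.0
```

Emit:
servo_tool --deltas "0 0 0 -0.03 0.1 0 -1;0 0 0 -0.09 0.3 0 -1;0 0 0 -0.15 0.5 0 -1;0 0 0 -0.21 0.7 0 -1;0 0 0 -0.27 0.9 0 -1;0 0 0 -0.3 1 0 -1;0 0 0 -0.3 1 0 -1"

```text
t: 29.7
position: [488.5, 249.1, 264.2]
orientation: [-2.215, -2.228, -0.002]
contact_force: [0.0, -0.5, -2.2]
gripper_width: 46.8
finger_force: 30.0
```

Emit:
servo_tool --deltas "0 0 0 -0.1 0.15 0 -1;0 0 0 -0.22 0.33 0 -1;0 0 0 -0.27 0.405 0 -1;0 0 0 -0.27 0.405 -0.1 -1;0 0 0 -0.27 0.405 -0.3 -1;0 0 0 -0.27 0.405 -0.42 -1;0 0 0 -0.27 0.405 -0.42 -1;0 0 0 -0.27 0.405 -0.42 -1"

```text
t: 30.5
position: [436.2, 324.4, 180.8]
orientation: [2.224, 2.218, 0.0]
contact_force: [0.5, 0.6, -0.4]
gripper_width: 47.0
finger_force: 30.0
```

```bash
python3 held.py 434 323 29 56 64; python3 look.py mill3 435 325
```

```text
scene-frame centre [438.1 323.2] 23 [436.5 324.8 181.6] [ 1.   0.2 -1.2]
scene [151.67790254 175.47586835] (np.int64(106), np.int64(130))
top [156.67242896 243.04960882] (np.int64(111), np.int64(198))
```

View pics/mill3.png

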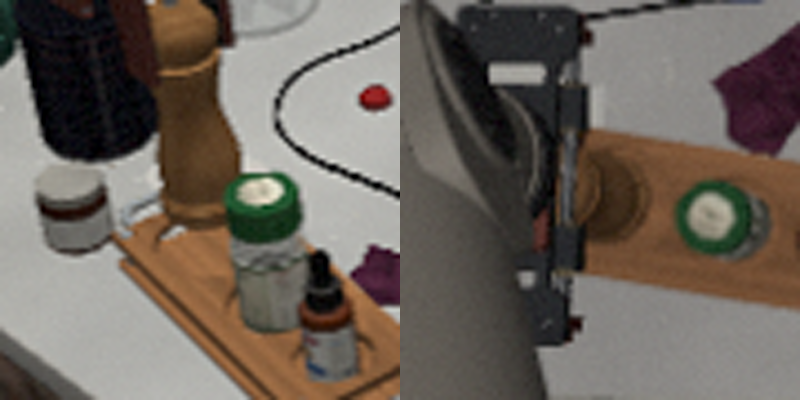

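The mill hangs above the large well, nearly vertical, its foot at (203,215) in the left crop; the dropper and spice jar stand in their wells. I'll lower it.

Emit:
servo_tool --deltas "0 0 0 -0.008 0 -0.1 -1;0 0 0 -0.008 0 -0.17 -1;0 0 0 -0.008 0 -0.21 -1;0 0 0 -0.008 0 -0.227 -1;0 0 0 -0.008 0 -0.235 -1;0 0 0 -0.008 0 -0.24 -1;0 0 0 -0.008 0 -0.24 -1"

```text
t: 31.35
position: [433.5, 324.7, 132.6]
orientation: [-2.223, -2.22, -0.001]
contact_force: [-0.2, -0.4, -1.5]
gripper_width: 46.8
finger_force: 30.0
```

Emit:
servo_tool --deltas "0 0 0 0 0 -0.006 -1;0 0 0 0 0 -0.006 -1;0 0 0 0 0 -0.006 0.1;0 0 0 0 0 -0.006 1;0 0 0 0 0 -0.006 1;0 0 0 0 0 -0.006 1;0 0 0 0 0 0.1 1;0 0 0 0 0 0.3 1;0 0 0 0 0 0.5 1;0 0 0 0 0 0.7 1;0 0 0 0 0 0.7 1"

```text
t: 32.45
position: [435.9, 326.0, 277.3]
orientation: [-2.223, -2.219, -0.014]
contact_force: [1.2, 0.4, 0.1]
gripper_width: 88.1
finger_force: 0.0
```

Emit:
servo_tool --deltas "0 0 0 0.5 0.7 0 1;0 0 0 0.5 0.7 0 1;0 0 0 0.5 0.7 0 1;0 0 0 0.5 0.7 0 1;0 0 0 0.5 0.7 0 1;0 0 0 0.5 0.7 0 1"

```text
t: 33.05
position: [533.1, 463.7, 270.8]
orientation: [2.223, 2.219, -0.004]
contact_force: [0.3, -0.3, 0.2]
gripper_width: 88.1
finger_force: 0.0
```

```bash
python3 chk.py 434,325,168,29,32,36 423,247,114,23,40,100 414,184,110,16.5,35,70 425,-189,179,29,45,165 430,-266,102,22,40,75 564,143,82,32.5,8,60; python3 look.py end 425 260
python3 - <<'E'
from h import *
im=np.load("s_end.npz")["im"]; cv2.imwrite("pics/end_s.png",cv2.resize(im[130:340,100:380,::-1],(800,600),interpolation=cv2.INTER_CUBIC))
P=np.r_[pts("scene",np.load("s_end.npz")["d"])[0]]; Q=pts("scene",np.load("scene0.npz")["d"])[0]
for A in(P,Q):
    s=A[(np.hypot(A[:,0]-461,A[:,1]+8)<35)&(A[:,2]>10)]; print("soap",s.mean(0).round(1),len(s))
E
```

```text
434,325,168,29,32,36 scene fit [436.7 324.5] ntop 18 top z 165.7 top xy [431.6 323.  162.2]
434,325,168,29,32,36 top fit 0 ntop 24 top z 166.0 top xy [432.1 327.3 162. ]
423,247,114,23,40,100 scene fit [424.6 246.2] ntop 181 top z 113.5 top xy [421.1 241.8 110.4]
423,247,114,23,40,100 top fit [423.3 249.2] ntop 210 top z 113.3 top xy [423.7 247.5 109.9]
414,184,110,16.5,35,70 scene fit [414.3 183.7] ntop 18 top z 106.4 top xy [411.9 181.3 102.6]
414,184,110,16.5,35,70 top fit [413.  187.1] ntop 19 top z 105.1 top xy [412.5 186.  102.1]
425,-189,179,29,45,165 scene fit [ 427.7 -188.7] ntop 451 top z 177.9 top xy [ 425.  -189.6  175.4]
425,-189,179,29,45,165 top fit [ 427.7 -188.3] ntop 383 top z 177.6 top xy [ 428.8 -183.7  174.4]
430,-266,102,22,40,75 scene fit [ 431.8 -267.1] ntop 274 top z 101.3 top xy [ 427.6 -269.4   98.6]
430,-266,102,22,40,75 top fit [ 432.  -264.8] ntop 193 top z 101.9 top xy [ 431.2 -263.3   98.2]
564,143,82,32.5,8,60 scene fit [565.4 143.6] ntop 284 top z 82.0 top xy [559.7 138.4  78.7]
564,143,82,32.5,8,60 top fit [564.5 145.2] ntop 366 top z 81.8 top xy [562.9 145.1  78.1]
scene [163.87029459 186.71093933] (np.int64(118), np.int64(141))
top [179.66153229 246.94269816] (np.int64(134), np.int64(201))
soap [459.3 -16.1  79.1] 714
soap [459.3 -16.2  79.1] 715
```

View pics/end_s.png

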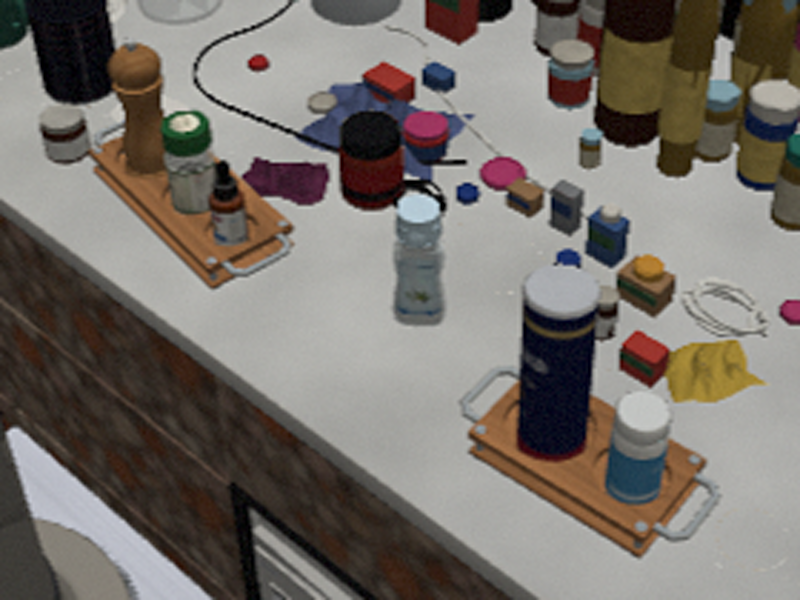

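View pics/end.png

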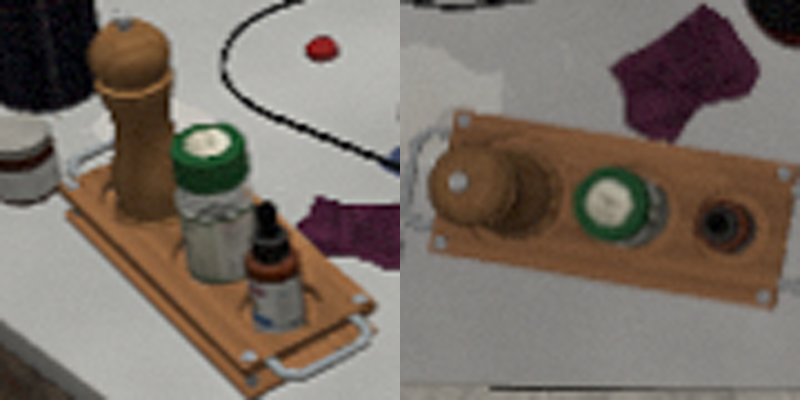

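Both pictures show all five things upright in their wells. The sauce jar and soap have not moved, and the fits agree to within a few mm. I'll hand the job in.

```bash
python3 -c "
from bench import arm;print(arm.finish_job())"
```

```text
the job is handed in; nothing more can be done
None
```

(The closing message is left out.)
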